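# Clamp the thick glass bar in the toggle-clamp jig

### The arm

A 6-joint arm with a two-finger parallel gripper is mounted at the origin on a cart in front of the work surface, level with it; the furniture and walls round the work are solid. World frame = base frame: x ahead of the robot, y to its left, z up, the work surface at z = 0. Lengths are in m, angles in rad, forces in N, time in s.
With the tool pointing down it reaches from about 0.25 to 0.775 m from the base axis. Payload 4 kg.
Tool frame: the origin (TCP) lies midway between the tips of the shut fingers; the grasp point (between the pads) lies 19 mm behind it (robot.pinch_z is the distance from the TCP to the grasp point, in m); x points along the fingers, y is the direction in which the jaws open and shut, and the axes are right-handed (so a half turn about x gives the same grasp; the last joint's range is limited). The gripper opens to 94 mm and grips with 3 to 60 N. Pads are 16 mm wide; open, the fingers measure 119 mm over their backs; the gripper's body (75 mm by 177 mm) begins 78 mm behind the grasp point.
Start: joints at [1.204, 0.087, 1.371, -0, 1.684, -0.103], TCP at [0.143, 0.531, 0.206] pointing down, gripper open.
Joint ranges: [-3.1, 3.1], [-0.76, 2.03], [0.27, 2.55], [-1.08, 4.22], [0.17, 2.65], [-2.57, 2.57]. Speed limits (rad/s): [2.79, 2.79, 3.14, 3.14, 3.14, 3.14].

### API

Orientations are given as [roll, pitch, yaw] about the fixed x, y, z axes, in that order (R = Rz(yaw) Ry(pitch) Rx(roll)).
In Python, from bench import robot, imaging gives the robot as it stands. The module is installed in compiled form; this text tells all that it offers.
- The arm moves only by the tool drive_tool, never from a script. Its argument "commands" is a list that holds one entry, the list of rows, each a list of 4 numbers: the shift along the tool's x, y, z as a fraction of full scale, then the turn about the tool's x as a fraction of full scale. A call has 1 to 20 rows; each row shifts and turns the commanded pose from where the row before left it, along the tool's axes as they then stand; what a row does not reach is not made up. Full scale, the value 1, is 0.25 m for a shift and 360 degrees for a turn. A row lasts 1/10 s, in which the tool goes at most 50 mm and 8.59 degrees, less where a joint would pass 70% of its speed; a pose out of reach is approached as far as the arm can. A call with a number of a shift or a turn outside -1 to 1 is refused whole. A call with a gripper value outside its range is refused whole. "grip" is the opening, from 0 (shut) to 1 (fully open), set as the call begins (left out, the last holds). The fingers move at their own pace and stop on an object; the grip force is fixed at half the most. Time passes only in rows, so rows that do not move let the fingers close. It gives the time, the measured TCP pose, the force and the opening at its end, in the units of the state.
- robot.get_obs(): the state, without advancing time (a new reading comes with each control period).
- imaging.snapshot(name): name is "scene" or "top"; returns a dict with "pixels" (384x512x3 uint8, red, green, blue), "z_map" (384x512 float32, m along the optical axis (not along the pixel's ray), 0 where there is no reading), "mtx" (3x3 intrinsics, pixels), "extrinsics" (4x4, takes a point from world to camera coordinates). Camera axes: x right, y up, looking along -z (the intrinsics and any distortion apply to the point x, -y, -z); pixel columns grow to the right and rows downward; lengths in m; the calibration is good to about 2 mm. A picture is of the moment at which its call begins.
- robot.close_job(): hands the job in, once; it reports no verdict.
The state is a dict: "time": time; "joint_positions": joint angles; "qvel": joint speeds; "joint_torque": joint torques, N m; "tool_pos": TCP position; "ee_rot": TCP orientation; "wrist_force": force on the tool from outside, world axes, zero at the start; "wrist_torque": the same for the moment, N m; "width": finger opening in m.
Only numpy, scipy, OpenCV 4.12 (cv2) and the standard library are available. Lean on these libraries where they do the work, as an engineer would, in place of code of your own. Each camera call takes 0.05 s, during which the arm holds its last target.

### The job

Swing the jig's toggle clamp open, lay the thicker of the two loose glass bars gently in the jig's two V supports with one end right up against the end stop, then swing the clamp handle back over centre so that the clamp's rubber foot presses the bar down and stays locked.

Things in the scene. Friction and masses are not known exactly. Their poses are not given: they have to be found in the camera images.
- jig: Steel plate 150 (x) x 245 (y) x 12 mm, fixed to the table. Origin on the table, under the middle of a bar lying home. x: along the bar, + to the end stop; +y: away from the clamp; z up. The plate ends 40 mm to +y, 205 mm to -y. Clamp bracket: from 119 to 155 mm to -y, 30 mm wide, top 96 mm over the table, on a foot 50 x 64 mm, 5 mm thick.
- nest_home (a point): Where the thick bar's centre (mid-length, on its axis) lies when home, 44 mm over the table; axes as jig. Two dark V supports, each 18 mm long, 54 mm wide, centred 36 mm to either side along x, tops 41 mm over the table; the 54 mm gap between them is free for fingers down to the plate. The bar is laid in from above.
- end_stop (a point): Centre of the face of the end stop that the bar's end butts against, 50.5 mm to +x of nest_home at the same height; axes as jig. The stop is a dark steel block 46 mm wide, 10 mm thick, its top 56 mm over the table.
- handle_pivot (a point): The axis about which the clamp handle swings (along the jig's x), 137 mm to -y of nest_home, 34 mm over the table, in the middle of the bracket; axes as jig.
- handle_grip (a point): Point on the centre line of the clamp handle's round black rubber sleeve (20 mm thick), 110 mm from handle_pivot. The sleeve runs from 60 mm from the pivot to the handle's round end at 135 mm; the steel rod below it is 11 mm thick.
- clamp_handle (a joint): Swing of the clamp handle, rad. 0 = shut: handle leans 0.2 past upright towards the bar (jig +y). Grows as it swings away from the bar (to -y) to the stop at 1.22, fully open, leaning 1.02 from upright. Dead centre 0.08: below it a clamped bar drives the handle on to 0. It stays where it is left by light friction; at the grip it takes about 1 N free, 2 to 3 N over centre.
- clamp_foot: Round sprung rubber foot, 18 mm wide, 9 mm high, under the tip of the clamp arm; origin at the centre of its underside. The handle drives the clamp arm (135 mm long, pivot 135 mm to -y of nest_home, 87 mm high): about level over the bar when shut, the foot pressing the bar's middle with about 3 N; fully open it is raised 84 deg, the foot 80 mm to -y of nest_home, the top 230 mm over the table.
- thick_bar_centre (a point): Centre of the thicker loose glass bar: round, 25 mm thick, 100 mm long, purple, about 0.12 kg. Its length is this point's y axis; x and z turn as it rolls. It starts on the table, 12.5 mm up.
- thin_bar: The thinner loose glass bar, not wanted: 20 mm thick, 110 mm long, white; origin on its underside at mid-length, length along y. Which of the two places holds which bar varies.

How it is judged:
By the outcome, as a careful person would: the job done as asked, in the order asked, and still so for the second after the job is handed in, with the robot touching nothing.
It also fails if it takes over 72 s, if anything falls off the work surface, if the arm or the gripper's body presses on something with over 40 N, if the wrist force passes 120 N, or if a joint passes its speed limit or range.

## Working session

There is one attempt and no reset: what is moved stays moved. The work goes in short steps, Python scripts to look and compute and a tool call to move; the robot and the scene stay as the last step left them, time stands still between calls to the robot, and variables do not carry over. Pictures are saved under pics/ and viewed, and the job is handed in when it is done.

Besides the shell and the picture viewer there is one more tool, called after "Request:" as name(argument=value, ...) on one line, values as JSON. drive_tool: Moves the arm, as the interface text tells. Shift numbers are shares of 0.25 m and turn numbers shares of 360 degrees, none past 1 either way. Its arguments: {"type":"object","properties":{"commands":{"type":"array","items":{"type":"array","items":{"type":"array","items":{"type":"number","minimum":-1,"maximum":1}}}},"grip":{"type":"number"}},"required":["commands"]}

```bash
mkdir -p pics
cat > h.py <<'E'
import numpy as np, cv2
from bench import robot, imaging
from scipy.spatial.transform import Rotation as R
def snap(n):
    s=imaging.snapshot(n); return s
def cloud(s):
    K=np.array(s["mtx"]);E=np.array(s["extrinsics"]);z=s["z_map"]
    v,u=np.mgrid[:z.shape[0],:z.shape[1]]
    x=(u-K[0,2])/K[0,0]*z; y=(v-K[1,2])/K[1,1]*z
    P=np.stack([x,-y,-z],-1)
    return (P-E[:3,3])@E[:3,:3]
def save(s,n): 
    cv2.imwrite(f"pics/{n}.png",cv2.resize(s["pixels"][:,:,::-1],None,fx=1.5,fy=1.5,interpolation=cv2.INTER_CUBIC))
E
python3 - <<'E'
from h import *
for n in("scene","top"):
    s=snap(n); save(s,n+"0"); np.savez(f"{n}0.npz",**{k:np.array(v) for k,v in s.items()})
    print({k:np.round(v,3).tolist() for k,v in s.items() if k in("mtx","extrinsics")}, s.keys())
print(robot.get_obs(), robot.pinch_z)
E
```

```text
{'mtx': [[367.611, 0.0, 254.446], [0.0, 367.611, 197.904], [0.0, 0.0, 1.0]], 'extrinsics': [[0.207, 0.978, -0.008, -0.224], [-0.829, 0.18, 0.529, 0.363], [0.519, -0.103, 0.849, -1.227], [0.0, 0.0, 0.0, 1.0]]} dict_keys(['pixels', 'z_map', 'mtx', 'extrinsics'])
{'mtx': [[439.29, 0.0, 258.98], [0.0, 439.29, 199.62], [0.0, 0.0, 1.0]], 'extrinsics': [[-0.028, -1.0, 0.004, 0.14], [0.985, -0.027, 0.173, -0.555], [-0.173, 0.009, 0.985, -0.921], [0.0, 0.0, 0.0, 1.0]]} dict_keys(['pixels', 'z_map', 'mtx', 'extrinsics'])
{'time': 0.1, 'joint_positions': array([ 1.20386251e+00,  8.79028464e-02,  1.37207615e+00, -9.28530489e-06,
        1.68362508e+00, -1.03103002e-01]), 'qvel': array([ 0.00223074, -0.00182213, -0.00414292,  0.00022227,  0.00067056,
       -0.00084176]), 'joint_torque': array([ 2.46093092e-03, -3.41252732e+01, -3.03301442e+01,  7.20593962e-02,
        3.04091501e-02, -1.09296989e-04]), 'tool_pos': array([0.1432602 , 0.53050232, 0.20442304]), 'ee_rot': array([-1.66931138,  1.56878489, -1.93314323]), 'wrist_force': array([ 0.3311886 , -0.1580698 , -0.48641569]), 'wrist_torque': array([ 0.00767764,  0.02101551, -0.02218564]), 'width': 0.09435984615660037} 0.0188
```

View pics/scene0.png

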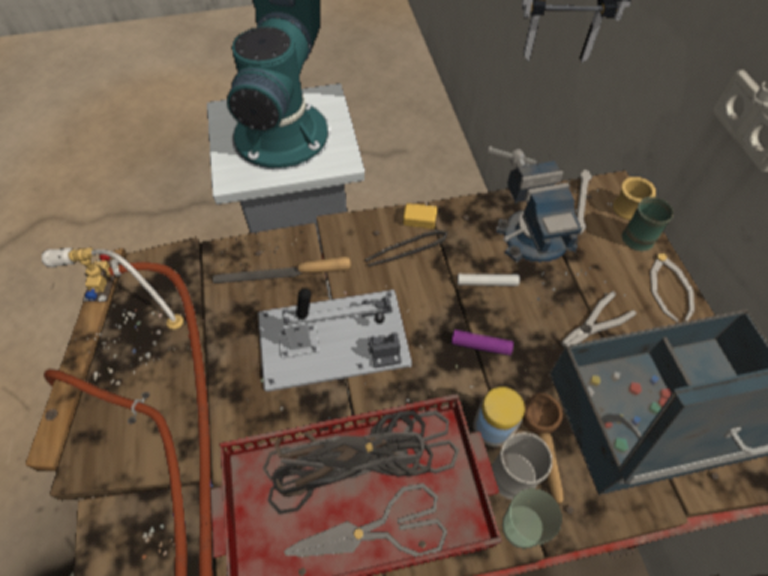

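View pics/top0.png

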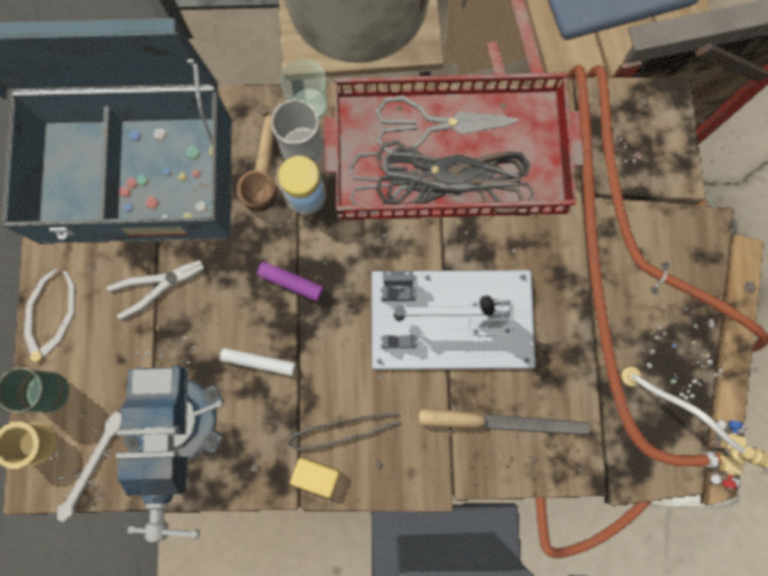

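The scene view shows the jig with its plate spanning about (258..410, 292..385), the purple thick bar near (483,342) and the white thin bar near (489,280). In the top view the purple bar is near (290,281), the plate spans (372..535, 270..370), the V supports are near (398,287) and (398,342), and the black handle is near (487,305). Next I'll measure these.

```bash
cat > m.py <<'E'
from h import *
def ld(n): 
    d=np.load(n); return {k:d[k] for k in d}
t=ld("top0.npz"); s=ld("scene0.npz")
for nm,im in(("top",t),("scene",s)):
    C=cloud(im); hsv=cv2.cvtColor(im["pixels"],cv2.COLOR_RGB2HSV)
    # purple bar
    m=((hsv[...,0]>138)&(hsv[...,0]<160)&(hsv[...,1]>110)&(hsv[...,2]>50)).astype(np.uint8)
    n,l,st,c=cv2.connectedComponentsWithStats(m); i=1+st[1:,4].argmax(); mm=l==i
    E=np.array(im["extrinsics"]);K=np.array(im["mtx"])
    cam=-E[:3,:3].T@E[:3,3]
    v,u=np.nonzero(mm)
    # silhouette cast on plane z=.0125
    d=np.stack([(u-K[0,2])/K[0,0],-(v-K[1,2])/K[1,1],-np.ones(len(u))],-1)@E[:3,:3]
    P=cam+d*((0.0125-cam[2])/d[:,2])[:,None]
    r=cv2.minAreaRect(P[:,:2].astype(np.float32)*1000)
    print(nm,"purple",st[i],r,"depth pts med",np.median(C[mm],0),"zmax",np.percentile(C[mm][:,2],[5,50,95]),"cam",cam)
    # plate: z about .012, bright grey
    z=C[...,2]; g=(abs(z-.012)<.005)&(hsv[...,1]<45)&(hsv[...,2]>110)
    g=cv2.morphologyEx(g.astype(np.uint8),cv2.MORPH_OPEN,np.ones((3,3)))
    n,l,st,c=cv2.connectedComponentsWithStats(g);i=1+st[1:,4].argmax();v,u=np.nonzero(l==i)
    d=np.stack([(u-K[0,2])/K[0,0],-(v-K[1,2])/K[1,1],-np.ones(len(u))],-1)@E[:3,:3]
    P=cam+d*((0.012-cam[2])/d[:,2])[:,None]
    r=cv2.minAreaRect(P[:,:2].astype(np.float32)*1000); print(nm,"plate",st[i],r,"\n",cv2.boxPoints(r))
    np.save(nm+"_C.npy",C)
o=robot.get_obs(); print(R.from_euler('xyz',o['ee_rot']).as_matrix().round(3))
E
python3 m.py
python3 - <<'E'
import cv2
im=cv2.imread('pics/top0.png'); cv2.imwrite('pics/c1.png',cv2.resize(im[250:390,350:560],None,fx=3.5,fy=3.5))
im=cv2.imread('pics/scene0.png'); cv2.imwrite('pics/c2.png',cv2.resize(im[270:400,240:430],None,fx=4,fy=4))
E
```

```text
top purple [202 188  12  12  63] ((581.579833984375, 241.0198516845703), (23.852458953857422, 20.64307975769043), 61.66094207763672) depth pts med [0.57925784 0.23931566 0.02338474] zmax [0.01432942 0.02338474 0.02674927] cam [0.39104303 0.13293018 1.00284435]
top plate [ 248  180  108   66 5140] ((533.7064819335938, 28.918624877929688), (242.2944793701172, 149.72842407226562), 88.66275024414062) 
 [[456.03543 -90.4485 ]
 [605.723   -93.94275]
 [611.37756 148.28575]
 [461.68994 151.78   ]]
scene purple [301 220  41  16 385] ((597.693359375, 274.9842834472656), (102.39945983886719, 29.009540557861328), 63.84351348876953) depth pts med [0.60156434 0.27117105 0.02314334] zmax [0.00854663 0.02314334 0.02669402] cam [0.98413234 0.02715218 0.84782169]
scene plate [ 174  195  100   65 2545] ((538.3736572265625, 29.440200805664062), (245.4413299560547, 143.37857055664062), 89.36383819580078) 
 [[465.32623  -92.476944]
 [608.696    -94.06886 ]
 [611.4211   151.35735 ]
 [468.05133  152.94926 ]]
[[-0.001  0.261  0.965]
 [-0.002  0.965 -0.261]
 [-1.    -0.002 -0.   ]]
```

View pics/c1.png

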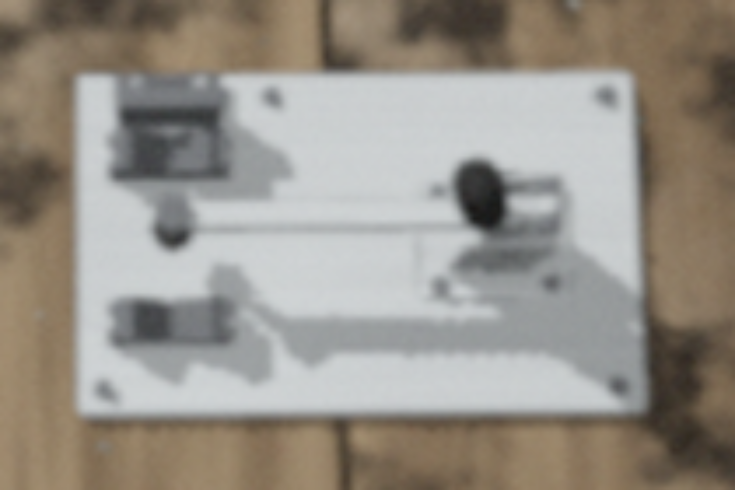

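View pics/c2.png

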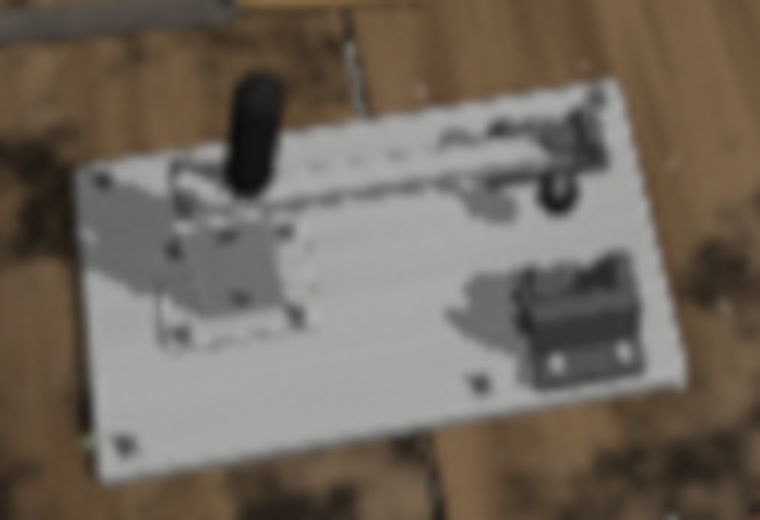

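```bash
cat > m2.py <<'E'
from h import *
from m import ld
for nm in("top","scene"):
    im=ld(nm+"0.npz");C=cloud(im); hsv=cv2.cvtColor(im["pixels"],cv2.COLOR_RGB2HSV)
    E=im["extrinsics"];K=im["mtx"];cam=-E[:3,:3].T@E[:3,3]
    def cast(u,v,z):
        d=np.stack([(u-K[0,2])/K[0,0],-(v-K[1,2])/K[1,1],-np.ones(len(u))],-1)@E[:3,:3]
        return cam+d*((z-cam[2])/d[:,2])[:,None]
    rgb=im["pixels"].astype(int); m=((rgb[...,0]-rgb[...,1]>40)&(rgb[...,2]-rgb[...,1]>30)).astype(np.uint8)
    n,l,st,c=cv2.connectedComponentsWithStats(m); i=1+st[1:,4].argmax(); v,u=np.nonzero(l==i)
    P=cast(u,v,.0125); r=cv2.minAreaRect(P[:,:2].astype(np.float32)*1000); print(nm,"purple",st[i],r)
    # plate boundary: sub-pixel fit of lines by hull over full light+dark mask region by depth
    z=C[...,2]; ROI=(C[...,0]>.43)&(C[...,0]<.64)&(C[...,1]>-.12)&(C[...,1]<.18)
    g=(ROI&(z>.0075)&(z<.02)&(hsv[...,1]<60)).astype(np.uint8)
    n,l,st,c=cv2.connectedComponentsWithStats(g);i=1+st[1:,4].argmax();v,u=np.nonzero(l==i)
    P=cast(u,v,.012)[:,:2]*1000; r=cv2.minAreaRect(P.astype(np.float32)); print(nm,"plate",st[i],r)
    for a,b in((.035,.046),(.05,.06),(.06,.09),(.09,.12),(.12,.15),(.15,.19)):
        k=ROI&(z>a)&(z<b); Q=C[k]*1000
        print(a,b,k.sum(), np.percentile(Q,[3,50,97],axis=0).round(0).tolist() if k.sum() else "")
    np.set_printoptions(linewidth=250)
    k=ROI&(z>.035)&(z<.065)
    g=np.zeros((30,40),int)
    ix=((C[k][:,0]-.44)*1000/6).astype(int); iy=((C[k][:,1]+.1)*1000/8).astype(int)
    for a,b,zz in zip(ix,iy,C[k][:,2]*1000):
        if 0<=a<30 and 0<=b<40: g[a,b]=max(g[a,b],int(zz))
    print("rows x from 440 step 6, cols y from -100 step 8");print(g[:,10:34])
E
python3 m2.py | grep -v cam
```

```text
top plate [ 248  180  108   66 5140] ((533.7064819335938, 28.918624877929688), (242.2944793701172, 149.72842407226562), 88.66275024414062) 
 [[456.03543 -90.4485 ]
 [605.723   -93.94275]
 [611.37756 148.28575]
 [461.68994 151.78   ]]
scene plate [ 174  195  100   65 2545] ((538.3736572265625, 29.440200805664062), (245.4413299560547, 143.37857055664062), 89.36383819580078) 
 [[465.32623  -92.476944]
 [608.696    -94.06886 ]
 [611.4211   151.35735 ]
 [468.05133  152.94926 ]]
[[-0.001  0.261  0.965]
 [-0.002  0.965 -0.261]
 [-1.    -0.002 -0.   ]]
top purple [172 175  43  25 443] ((599.765625, 276.4602355957031), (103.2542724609375, 23.741371154785156), 64.66979217529297)
top plate [ 248  180  108   66 5492] ((533.6654052734375, 28.919578552246094), (242.2944793701172, 149.81051635742188), 88.66273498535156)
0.035 0.046 269 [[492.0, -12.0, 35.0], [519.0, 106.0, 40.0], [586.0, 135.0, 45.0]]
0.05 0.06 133 [[518.0, -30.0, 51.0], [588.0, 108.0, 55.0], [595.0, 130.0, 59.0]]
0.06 0.09 160 [[518.0, -35.0, 63.0], [530.0, 43.0, 87.0], [545.0, 106.0, 90.0]]
0.09 0.12 418 [[518.0, -39.0, 90.0], [5
[... 4858 characters left out ...]
 0 41 46 42  0  0  0  0]
 [ 0  0  0  0  0  0  0  0  0  0  0  0  0 43 44 36  0 40 44 42  0  0  0  0]
 [ 0  0  0  0  0  0  0  0  0  0  0  0  0 42 45 36  0 39 46 41  0  0  0  0]
 [ 0  0  0  0  0  0  0  0  0  0  0  0  0 41 45  0  0  0  0  0  0  0  0  0]
 [ 0  0  0  0  0  0  0  0  0  0  0  0  0 58 58 57 57 58 56 55  0  0  0  0]
 [ 0  0  0  0  0  0  0  0  0  0  0  0  0 59 59 58 56 58 59 58  0  0  0  0]
 [ 0  0  0  0  0  0  0  0  0  0  0  0  0  0  0  0  0  0 49  0  0  0  0  0]
 [ 0  0  0  0  0  0  0  0  0  0  0  0  0  0  0  0  0  0  0  0  0  0  0  0]
 [ 0  0  0  0  0  0  0  0  0  0  0  0  0  0  0  0  0  0  0  0  0  0  0  0]
 [ 0  0  0  0  0  0  0  0  0  0  0  0  0  0  0  0  0  0  0  0  0  0  0  0]]
```

Run:
```python
from h import *
for n in("top","scene"):
    C=np.load(n+"_C.npy"); 
    for x0 in np.arange(.0,.75,.1):
        print(n,round(x0,1),[int(1000*np.percentile(C[(C[...,0]>x0)&(C[...,0]<x0+.1)&(C[...,1]>y0)&(C[...,1]<y0+.1)][:,2],99)) if ((C[...,0]>x0)&(C[...,0]<x0+.1)&(C[...,1]>y0)&(C[...,1]<y0+.1)).sum()>5 else None for y0 in np.arange(-.3,.65,.1)])
```

```text
top 0.0 [-740, -642, None, None, -496, -740, -740, -740, -739, -738]
top 0.1 [-173, -25, -210, -224, -243, -740, -739, -739, -740, -739]
top 0.2 [4, 4, 4, 4, 4, 29, 106, 93, 11, 10]
top 0.3 [122, 8, 20, 27, 1002, 29, 18, 124, 20, 58]
top 0.4 [83, 15, 16, 39, 39, 20, 43, 122, 6, 86]
top 0.5 [19, 19, 164, 164, 96, 26, 4, 11, 12, 9]
top 0.6 [19, 59, 60, 59, 60, 25, 103, 103, 103, 104]
top 0.7 [19, 57, 74, 74, 71, 100, 116, 19, 64, 104]
scene 0.0 [None, 7, 226, 226, 12, None, None, None, None, None]
scene 0.1 [None, 4, 200, 182, 4, None, None, 331, 334, 337]
scene 0.2 [4, 3, 4, 4, 4, 28, 104, 93, 12, 11]
scene 0.3 [122, 8, 19, 27, 12, 29, 19, 125, 12, 59]
scene 0.4 [77, 16, 16, 42, 41, 20, 44, 122, 11, 332]
scene 0.5 [19, 19, 163, 162, 96, 26, 4, 12, 11, 9]
scene 0.6 [19, 60, 60, 60, 60, 25, 104, 104, 104, 104]
scene 0.7 [19, 57, 74, 74, 72, 100, 121, 19, 65, 104]
```

Run:
```python
from h import *
c=np.array([.598,.2764]);f=np.radians(-25.3);a=np.array([np.cos(f),np.sin(f)]);b=np.array([-a[1],a[0]])
for n in("top","scene"):
    C=np.load(n+"_C.npy").reshape(-1,3);d=C[:,:2]-c;p=d@a;q=d@b
    for z0 in(.06,.08,.1):
        k=(abs(p)<.13)&(abs(q)<.08)&(C[:,2]>z0)&(C[:,2]<.3)
        print(n,z0,k.sum(), np.round(1000*np.stack([p[k],q[k],C[k,2]],1))[np.argsort(np.maximum(abs(p[k])-.0885,abs(q[k])-.0375))][:5].tolist())
    k=(abs(p)<.07)&(abs(q)<.02)&(C[:,2]>.005); print("finger zone",np.percentile(p[k],[1,99]),C[k,2].max())
```

```text
top 0.06 317 [[106.0, 41.0, 61.0], [107.0, 38.0, 63.0], [107.0, 31.0, 65.0], [107.0, 34.0, 61.0], [107.0, 41.0, 66.0]]
top 0.08 218 [[109.0, 40.0, 91.0], [109.0, 37.0, 94.0], [109.0, 41.0, 82.0], [109.0, 37.0, 80.0], [109.0, 43.0, 86.0]]
top 0.1 0 []
finger zone [-0.03761639  0.01269729] 0.02826202885860272
scene 0.06 191 [[109.0, 46.0, 92.0], [110.0, 37.0, 93.0], [110.0, 39.0, 95.0], [110.0, 35.0, 93.0], [111.0, 44.0, 93.0]]
scene 0.08 180 [[109.0, 46.0, 92.0], [110.0, 37.0, 93.0], [110.0, 39.0, 95.0], [110.0, 35.0, 93.0], [111.0, 44.0, 93.0]]
scene 0.1 0 []
finger zone [-0.00916913  0.02788684] 0.028884596319249813
```

Request:
drive_tool(commands=[[[0,0,0,0.0235],[0,0,0,0.0235],[0,0,0,0.0235],[0,0,0,0.0235],[0,0,0,0.0235],[0,0,0,0.0235],[0,0,0,0.0235],[0,0,0,0.0235],[0,0,0,0.0236]]], grip=1)

```text
time: 1.0
tool_pos: [0.1433, 0.5307, 0.2048]
ee_rot: [-0.364, 1.57, -1.963]
wrist_force: [0.6, 0.8, 1.3]
width: 0.0939
```

Request:
drive_tool(commands=[[[0,0.0893,0.1166,0],[0,0.0893,0.1166,0],[0,0.0893,0.1166,0],[0,0.0893,0.1166,0],[0,0.0893,0.1166,0],[0,0.0893,0.1166,0],[0,0.0893,0.1166,0],[0,0.0893,0.1166,0],[0,0.0893,0.1166,0],[0,0.0893,0.1166,0],[0,0.0893,0.1166,0],[0,0.0893,0.1166,0],[0,0.0893,0.1166,0],[0,0.0893,0.1166,0],[0,0.0893,0.1166,0],[0,0.0893,0.1166,0],[0,0.0893,0.1166,0],[0,0.0893,0.1166,0]]])

```text
time: 2.8
tool_pos: [0.5338, -0.004, 0.2049]
ee_rot: [-1.875, 1.57, 2.815]
wrist_force: [0.0, 0.5, 0.5]
width: 0.094
```

Request:
drive_tool(commands=[[[0.08,0,0,0],[0.08,0,0,0],[0.08,0,0,0],[0.06,0,0,0],[0.028,0,0,0],[0,0,0,0]]])

```text
time: 3.4
tool_pos: [0.5326, -0.0024, 0.1222]
ee_rot: [-1.69, 1.568, 3.0]
wrist_force: [1.0, -0.6, 1.2]
width: 0.0938
```

Run:
```python
from h import *
for n in("scene","top"): save(snap(n),n+"1")
import cv2
a=cv2.imread('pics/scene1.png')[180:420,180:480]; b=cv2.imread('pics/top1.png')[200:440,330:630]
cv2.imwrite('pics/c3.png',cv2.resize(np.hstack([a,b]),None,fx=1.33,fy=1.33))
```

```text
(no output)
```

View pics/c3.png

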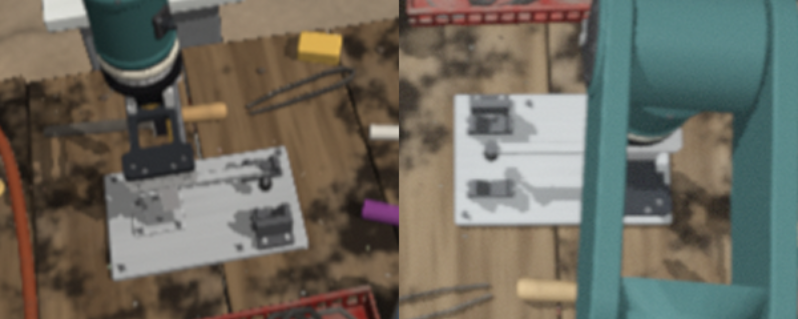

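The crop shows the gripper over the clamp bracket, straddling the handle along jig x, with the gripper near (157,150) in the left view. Nothing is being touched. Now I'll close on the handle.

Request:
drive_tool(commands=[[[0,0,0,0],[0,0,0,0],[0,0,0,0],[0,0,0,0],[0,0,0,0],[0,0,0,0]]], grip=0)

```text
time: 4.1
tool_pos: [0.5334, -0.0026, 0.1235]
ee_rot: [2.481, 1.571, 0.888]
wrist_force: [-0.1, 0.3, 0.6]
width: 0.0493
```

Request:
drive_tool(commands=[[[0,0,0,0],[0,0,0,0],[0,0,0,0],[0,0,0,0],[0,0,0,0]]])

```text
time: 4.6
tool_pos: [0.5315, -0.0026, 0.1233]
ee_rot: [-1.576, 1.566, 3.114]
wrist_force: [-5.2, -0.6, 3.8]
width: 0.0195
```

```bash
python3 -c "
import numpy as np
L=np.linspace(-.2,1.02,17);z=110*(np.sin(L)+.1987);x=110*(.9801-np.cos(L))
print(np.c_[np.diff(x),np.diff(z)].round(1).tolist());print(np.c_[np.diff(x),np.diff(z)].__truediv__(250).round(4).tolist())"
```

```text
[[-1.4, 8.3], [-0.7, 8.4], [-0.1, 8.4], [0.6, 8.4], [1.2, 8.3], [1.8, 8.2], [2.4, 8.0], [3.0, 7.8], [3.6, 7.6], [4.2, 7.3], [4.7, 6.9], [5.3, 6.5], [5.7, 6.1], [6.2, 5.7], [6.6, 5.2], [7.0, 4.7]]
[[-0.0054, 0.0331], [-0.0029, 0.0334], [-0.0003, 0.0335], [0.0022, 0.0335], [0.0048, 0.0332], [0.0073, 0.0327], [0.0098, 0.0321], [0.0122, 0.0312], [0.0145, 0.0302], [0.0168, 0.029], [0.019, 0.0277], [0.021, 0.0261], [0.0229, 0.0245], [0.0247, 0.0227], [0.0264, 0.0207], [0.0279, 0.0186]]
```

Request:
drive_tool(commands=[[[-0.0054,0,0.033,0],[-0.003,0,0.0334,0],[0,0,0.0335,0],[0.002,0,0.0335,0],[0.0048,0,0.0332,0],[0.0073,0,0.0327,0],[0.0098,0,0.032,0],[0.0122,0,0.0312,0]]])

```text
time: 5.4
tool_pos: [0.5319, -0.0686, 0.117]
ee_rot: [1.29, 1.57, -0.304]
wrist_force: [0.5, -0.2, -0.9]
width: 0.0018
```

Request:
drive_tool(commands=[[[0.0145,0,0.03,0],[0.0168,0,0.029,0],[0.019,0,0.0277,0],[0.021,0,0.026,0],[0.023,0,0.0245,0],[0.0247,0,0.0227,0],[0.0264,0,0.0207,0],[0.028,0,0.0186,0],[0,0,0,0]]])

```text
time: 6.3
tool_pos: [0.5298, -0.1183, 0.0716]
ee_rot: [-1.874, 1.568, 2.816]
wrist_force: [-0.2, -0.4, 1.8]
width: 0.0002
```

The fingers shut past the handle, so it slipped out of the grip. I'll take a look.

Run:
```python
from h import *
I=[]
for n in("scene","top"):
    s=snap(n); save(s,n+"2"); np.save(n+"_C2.npy",cloud(s))
a=cv2.imread('pics/scene2.png')[180:420,180:480]; b=cv2.imread('pics/top2.png')[200:440,330:630]
cv2.imwrite('pics/c4.png',cv2.resize(np.hstack([a,b]),None,fx=1.33,fy=1.33))
```

```text
(no output)
```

View pics/c4.png

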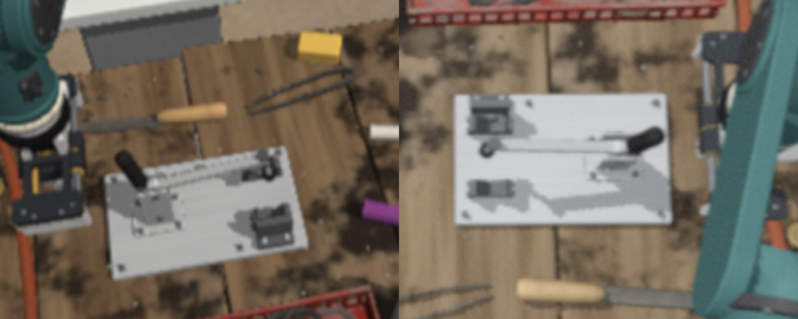

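The left crop shows the black handle leaning partly towards -y, from (125,158) to (143,188). The gripper is past it on the -y side. I'll measure the angle, then push it with shut fingers.

Run:
```python
from h import *
o=np.array([.536,.1116]);c,s=np.cos(-.0233),np.sin(-.0233)
for n in("scene","top"):
    C=np.load(n+"_C2.npy").reshape(-1,3); d=C[:,:2]-o; X=d[:,0]*c+d[:,1]*s; Y=-d[:,0]*s+d[:,1]*c
    im=cv2.imread(f'pics/{n}2.png'); im=cv2.resize(im,(512,384),interpolation=cv2.INTER_AREA).reshape(-1,3)
    k=(abs(X)<.03)&(Y>-.22)&(Y<-.09)&(C[:,2]>.09)&(C[:,2]<.19)&(im.max(1)<70)
    Q=1000*np.c_[X,Y,C[:,2]][k]; print(n,k.sum(),np.percentile(Q,[3,50,97],axis=0).round(1).tolist())
    p=np.polyfit(Q[:,2],Q[:,1],1); print("lean",np.degrees(np.arctan(-p[0])), "lean via median", np.degrees(np.arctan2(-137-np.median(Q[:,1]),np.median(Q[:,2])-34)))
    k=(abs(X)<.03)&(Y>-.12)&(Y<.03)&(C[:,2]>.062)&(C[:,2]<.25); Q=1000*np.c_[X,Y,C[:,2]][k]
    for y in range(-120,30,15):
        m=abs(Q[:,1]-y)<7; print(y,m.sum(),Q[m,2].max() if m.any() else "",Q[m,0].mean().round(1) if m.any() else "")
```

```text
scene 189 [[-6.6, -197.3, 106.9], [5.6, -155.0, 150.7], [19.9, -143.4, 186.6]]
lean 26.609756984852115 lean via median 8.769411745936248
-120 24 98.77569683169588 0.7
-105 36 100.75816872221947 0.0
-90 36 103.36283101443026 0.3
-75 36 105.96444669065619 0.1
-60 36 107.83122992724186 0.1
-45 37 109.87745535550663 -0.2
-30 37 111.7419166670739 0.0
-15 37 119.72807517879066 0.1
0 72 121.92673590255752 1.1
15 11 79.22853667367745 -0.5
top 139 [[-9.5, -196.7, 113.9], [-3.2, -151.2, 156.7], [17.7, -142.4, 187.5]]
lean 28.65993193617017 lean via median 6.581441886957419
-120 29 98.37281326922823 -1.3
-105 41 101.23727202678167 -1.0
-90 40 102.62695945788666 -1.3
-75 42 105.536924305308 -0.8
-60 45 108.28859920818437 -1.0
-45 36 111.44876935231252 -0.3
-30 42 112.51739597889721 -0.5
-15 42 121.66031698260159 -1.0
0 63 123.10651466543294 -2.1
15 15 78.78059637209545 -1.0
```

Request:
drive_tool(commands=[[[-0.1,0,0,0],[-0.15,0,0,0],[-0.15,0,0,0],[-0.134,0,0,0],[0,0,-0.1,0],[0,0,-0.12,0],[0,0,-0.12,0],[0,0,-0.12,0],[0,0,0,0],[0.1,0,0,0],[0.1,0,0,0],[0.084,0,0,0],[0,0,0,0]]], grip=0)

```text
time: 7.7
tool_pos: [0.5311, -0.0034, 0.1324]
ee_rot: [-1.6, 1.564, 3.09]
wrist_force: [-0.1, -0.3, -0.2]
width: 0.0006
```

Run:
```python
from h import *
o=robot.get_obs();print(o['tool_pos'],o['width'],o['wrist_force'])
for n in("scene","top"):
    s=snap(n); save(s,n+"3")
a=cv2.imread('pics/scene3.png')[180:420,180:480]; b=cv2.imread('pics/top3.png')[200:440,330:630]
cv2.imwrite('pics/c5.png',cv2.resize(np.hstack([a,b]),None,fx=1.33,fy=1.33))
L=np.array([.1,.2,.3,.4,.5,.6,.7,.8,.9,.96,1.02]);y=-137-100*np.sin(L)+10*np.cos(L)+10;z=34+100*np.cos(L)+10*np.sin(L)
print(np.c_[L,y,z].round(1).tolist()); print((np.c_[-np.diff(z),-np.diff(y)]/250).round(4).tolist())
```

```text
[ 0.53114705 -0.00341633  0.13237073] 0.000629951697318314 [-0.0521442  -0.30440906 -0.19341223]
[[0.1, -127.0, 134.5], [0.2, -137.1, 134.0], [0.3, -147.0, 132.5], [0.4, -156.7, 130.0], [0.5, -166.2, 126.6], [0.6, -175.2, 122.2], [0.7, -183.8, 116.9], [0.8, -191.8, 110.8], [0.9, -199.1, 104.0], [1.0, -203.2, 99.5], [1.0, -207.0, 94.9]]
[[0.002, 0.0401], [0.006, 0.0397], [0.01, 0.0389], [0.0138, 0.0377], [0.0175, 0.0362], [0.021, 0.0342], [0.0243, 0.032], [0.0274, 0.0294], [0.0178, 0.0163], [0.0187, 0.0152]]
```

View pics/c5.png

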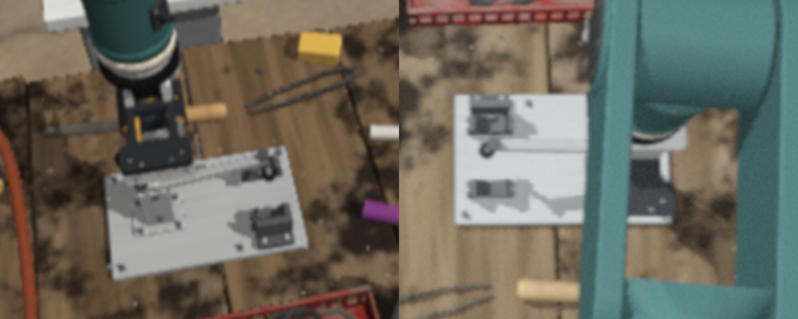

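The hand now hangs on the +y side of the handle. I'll push along the arc.

Request:
drive_tool(commands=[[[0,0,0.024,0],[0,0,0.024,0],[0.001,0,0.02,0],[0.001,0,0.02,0],[0.003,0,0.02,0],[0.003,0,0.02,0],[0.01,0,0.039,0],[0.0138,0,0.0377,0],[0.0175,0,0.036,0],[0.021,0,0.034,0],[0.0243,0,0.032,0],[0.0274,0,0.0294,0],[0.0178,0,0.0163,0],[0.0187,0,0.0152,0],[0,0,0,0]]])

```text
time: 9.3
tool_pos: [0.5303, -0.0952, 0.0946]
ee_rot: [-1.754, 1.568, 2.935]
wrist_force: [0.1, 0.1, 0.9]
width: 0.0005
```

```bash
cat > look.py <<'E'
from h import *
import sys
t=sys.argv[1]
for n in("scene","top"):
    s=snap(n); save(s,n+t); np.savez(n+t+".npz",C=cloud(s),**{k:np.array(v) for k,v in s.items()})
a=cv2.imread(f'pics/scene{t}.png')[180:420,180:480]; b=cv2.imread(f'pics/top{t}.png')[200:440,330:630]
cv2.imwrite(f'pics/both{t}.png',cv2.resize(np.hstack([a,b]),None,fx=1.33,fy=1.33))
E
python3 look.py 4
```

```text
(no output)
```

View pics/both4.png

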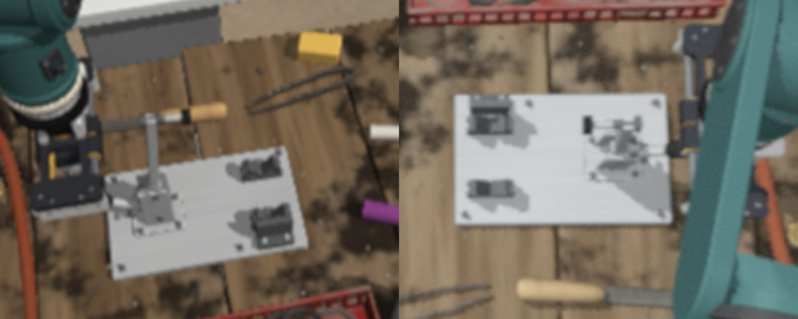

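The clamp arm now stands nearly upright, from (152,118) to (155,205) on the left, with the foot near (588,124) in the top view. I'll measure how far it is raised.

Run:
```python
from h import *
o=np.array([.536,.1116]);c,s=np.cos(-.0233),np.sin(-.0233)
for n in("scene","top"):
    C=np.load(n+"4.npz")["C"].reshape(-1,3); d=C[:,:2]-o; X=1000*(d[:,0]*c+d[:,1]*s); Y=1000*(-d[:,0]*s+d[:,1]*c);Z=1000*C[:,2]
    for z in range(110,245,15):
        m=(abs(X)<25)&(Y>-165)&(Y<-40)&(abs(Z-z)<7.5); print(n,z,m.sum(),np.percentile(Y[m],[3,50,97]).round(0) if m.sum()>3 else "", np.percentile(X[m],[3,97]).round(0) if m.sum()>3 else "")
```

```text
scene 110 15 [-136. -131. -127.] [2. 5.]
scene 125 19 [-136. -131. -126.] [-2.  5.]
scene 140 16 [-134. -130. -125.] [2. 5.]
scene 155 19 [-133. -128. -123.] [1. 5.]
scene 170 19 [-130. -126. -121.] [3. 5.]
scene 185 22 [-129. -124. -119.] [-3.  5.]
scene 200 23 [-127. -122. -116.] [2. 4.]
scene 215 67 [-126. -102.  -80.] [-3.  6.]
scene 230 92 [-129. -114.  -78.] [-6.  6.]
top 110 9 [-137. -129. -127.] [-6.  3.]
top 125 9 [-136. -131. -125.] [-6. -2.]
top 140 10 [-133. -127. -124.] [-6.  3.]
top 155 9 [-132. -126. -122.] [-6. -2.]
top 170 9 [-131. -124. -121.] [-6.  2.]
top 185 9 [-128. -123. -119.] [-6. -4.]
top 200 10 [-128. -121. -119.] [-7. -1.]
top 215 51 [-127.  -97.  -80.] [-9.  7.]
top 230 145 [-131. -114.  -81.] [-7.  6.]
```

```bash
python3 - <<'E'
from h import *
tcp=robot.get_obs()['tool_pos'];print(tcp)
f=np.radians(-1.3);a=np.array([np.cos(f),np.sin(f)]);b=np.array([a[1],-a[0]])
for n in("scene","top"):
  for t in("4","3"):
    C=np.load(n+"4.npz")["C"].reshape(-1,3) if t=="4" else None
    if C is None: continue
    d=C-tcp; p=1000*d[:,:2]@a;q=1000*d[:,:2]@b;z=1000*d[:,2]
    for z0 in range(0,330,15):
        m=(abs(p)<130)&(abs(q)<130)&(abs(z-z0)<7.5)&((q>-70)|(z0>150))
        if m.sum()>5: print(n,z0,m.sum(),"jaw",np.percentile(p[m],[2,98]).round(0),"side",np.percentile(q[m],[2,98]).round(0))
E
python3 - <<'E'
import cv2
im=cv2.imread('pics/scene4.png'); cv2.imwrite('pics/c6.png',cv2.resize(im[150:420,150:420],None,fx=2.2,fy=2.2))
E
```

```text
[ 0.53079815 -0.09478137  0.09541631]
scene 0 57 jaw [-16.  15.] side [-69. -53.]
scene 75 13 jaw [11. 13.] side [-2.  9.]
scene 90 11 jaw [21. 79.] side [-20.  11.]
scene 105 198 jaw [-73.  81.] side [-33.  32.]
scene 120 391 jaw [-73.  87.] side [-33.  34.]
scene 135 949 jaw [-80.  89.] side [-32.  31.]
scene 150 111 jaw [-8. 69.] side [-23.  22.]
scene 165 29 jaw [10. 19.] side [-23.  19.]
scene 180 22 jaw [-38.  35.] side [-33.  22.]
scene 195 330 jaw [-11.  38.] side [-36.  34.]
scene 210 79 jaw [14. 36.] side [-32.  28.]
scene 225 222 jaw [ 3. 37.] side [-36.  30.]
scene 240 281 jaw [-4. 36.] side [-34.  33.]
scene 255 189 jaw [ 2. 36.] side [-34.  29.]
scene 270 258 jaw [ 4. 38.] side [-34.  29.]
scene 285 276 jaw [12. 36.] side [-32.  29.]
scene 300 170 jaw [22. 38.] side [-27.  27.]
scene 315 413 jaw [-52.  38.] side [-71.  35.]
top 0 30 jaw [-15.  14.] side [-70. -35.]
top 15 7 jaw [-11.  -5.] side [-62.  -5.]
top 105 77 jaw [-77.  80.] side [-34. -23.]
top 120 352 jaw [-50.  78.] side [-34. -21.]
top 135 583 jaw [-84.  90.] side [-34.  32.]
top 150 26 jaw [-83.  80.] side [-29.  31.]
top 180 63 jaw [-39.  -7.] side [-34.  34.]
top 195 130 jaw [-38.  24.] side [-37.  33.]
top 225 14 jaw [-34.  12.] side [-36.  14.]
top 240 39 jaw [-34. -26.] side [-5. 23.]
top 255 22 jaw [-33. -31.] side [-9. 11.]
top 270 38 jaw [-33. -29.] side [-14.  11.]
top 285 36 jaw [-33. -28.] side [-17.   6.]
top 300 19 jaw [-35. -27.] side [-22.  11.]
top 315 253 jaw [-85. -10.] side [-73.  31.]
```

View pics/c6.png

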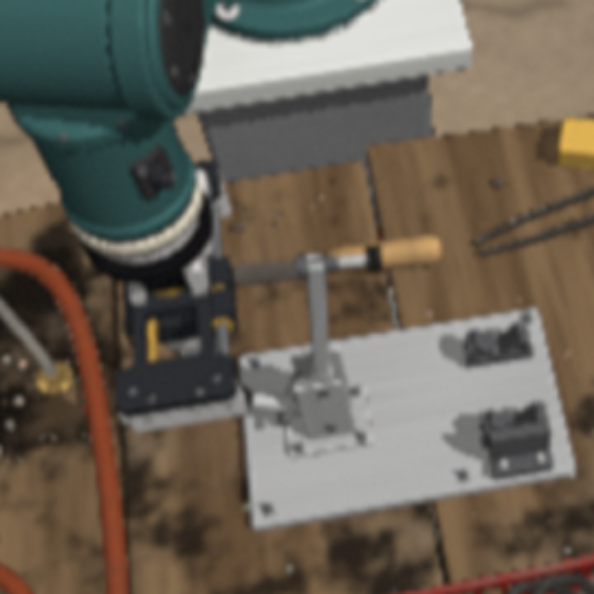

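Run:
```python
from h import *
tcp=robot.get_obs()['tool_pos']
f=np.radians(-1.3);a=np.array([np.cos(f),np.sin(f)]);b=np.array([a[1],-a[0]])
o=np.array([.536,.1116]);c,s=np.cos(-.0233),np.sin(-.0233)
for n in("scene","top"):
    C=np.load(n+"4.npz")["C"].reshape(-1,3)
    d=C[:,:2]-o; X=1000*(d[:,0]*c+d[:,1]*s); Y=1000*(-d[:,0]*s+d[:,1]*c);Z=1000*C[:,2]
    for y0 in(-105,-95,-90,-85,-80):
        m=(abs(X)<25)&(abs(Y-y0)<3)&(Z>120); print(n,y0,m.sum(),np.percentile(Z[m],[2,98]).round(0) if m.sum()>2 else "")
    d=C-tcp; p=1000*d[:,:2]@a;q=1000*d[:,:2]@b;z=1000*d[:,2]
    m=(abs(p)<110)&(abs(p)>55)&(abs(q)<38)&(z>60)&(z<300); print("block z",np.percentile(z[m],[1,50,99]),"jaw",np.percentile(p[m],[1,99]))
```

```text
scene -105 10 [220. 225.]
scene -95 10 [218. 224.]
scene -90 11 [216. 223.]
scene -85 23 [214. 228.]
scene -80 21 [216. 228.]
block z [ 98.86685135 139.33977105 142.43593862] jaw [-83.86737263  89.01141815]
top -105 12 [220. 225.]
top -95 14 [219. 225.]
top -90 19 [219. 229.]
top -85 30 [220. 229.]
top -80 22 [212. 228.]
block z [100.98386222 139.84380892 142.91131705] jaw [-86.0735325  90.0784431]
```

Request:
drive_tool(commands=[[[-0.08,0,0,0],[-0.15,0,0,0],[-0.15,0,0,0],[-0.15,0,0,0],[-0.13,0,0,0]]], grip=0)

```text
time: 9.9
tool_pos: [0.5313, -0.0946, 0.2634]
ee_rot: [1.345, 1.569, -0.247]
wrist_force: [0.7, 0.3, -0.2]
width: 0.0002
```

Request:
drive_tool(commands=[[[0,0.0215,-0.1356,0],[0,0.0215,-0.1356,0],[0,0.0215,-0.1356,0],[0,0.0215,-0.1356,0],[0,0.0215,-0.1356,0],[0,0.0215,-0.1356,0],[0,0.0215,-0.1356,0],[0,0.0215,-0.1356,0],[0,0.0215,-0.1356,0],[0,0.0215,-0.1356,0],[0,0.0215,-0.1356,0],[0,0,0,0.0222],[0,0,0,0.0222],[0,0,0,0.0222],[0,0,0,0]]], grip=1)

```text
time: 11.4
tool_pos: [0.5985, 0.277, 0.2608]
ee_rot: [-0.865, 1.57, -2.876]
wrist_force: [-0.4, -0.5, 1.0]
width: 0.0939
```

```bash
python3 look.py 5
python3 - <<'E'
from h import *
o=robot.get_obs();print(o['tool_pos'],R.from_euler('xyz',o['ee_rot']).as_matrix().round(4).tolist(),o['joint_positions'].round(2))
E
```

```text
[0.59858502 0.27675309 0.26101087] [[-0.0002, 0.9057, -0.4238], [-0.0, -0.4238, -0.9057], [-1.0, -0.0002, 0.0001]] [0.35 0.34 0.97 0.   1.84 0.78]
```

View pics/scene5.png

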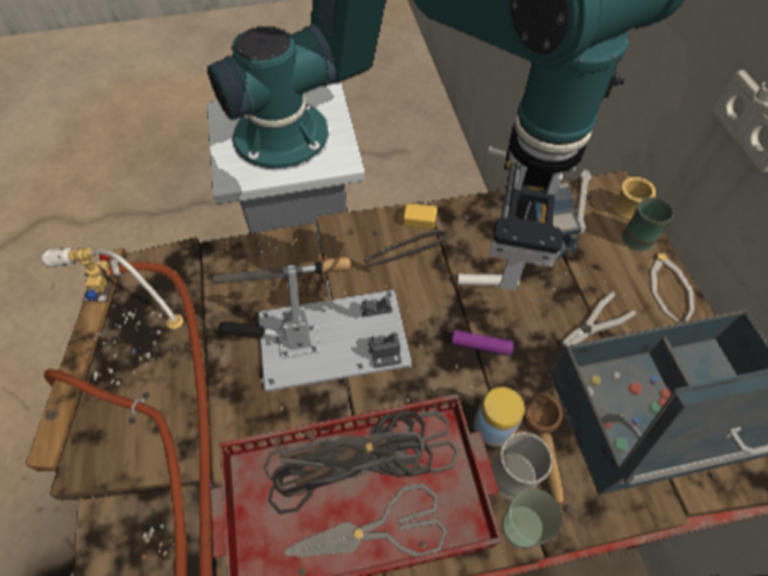

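The handle lies open at (245,330), and the arm is up with its foot near (291,268). The gripper hangs above the purple bar. Now I'll descend and grasp.

Request:
drive_tool(commands=[[[0.12,0,0,0],[0.15,0,0,0],[0.15,0,0,0],[0.15,0,0,0],[0.15,0,0,0],[0.12,0,0,0],[0.08,0,0,0],[0.06,0,0,0],[0.03,0,0,0],[0.012,0,0,0],[0.006,0,0,0],[0,0,0,0]]])

```text
time: 12.7
tool_pos: [0.5996, 0.2769, 0.0053]
ee_rot: [2.392, 1.569, 0.381]
wrist_force: [0.2, -0.5, 0.6]
width: 0.0941
```

Request:
drive_tool(commands=[[[0,0,0,0],[0,0,0,0],[0,0,0,0],[0,0,0,0],[0,0,0,0],[0,0,0,0],[0,0,0,0],[0,0,0,0],[0,0,0,0],[0,0,0,0],[0,0,0,0],[0,0,0,0]]], grip=0)

```text
time: 13.9
tool_pos: [0.5986, 0.2766, 0.0041]
ee_rot: [-1.737, 1.57, 2.535]
wrist_force: [-1.8, 0.9, 0.3]
width: 0.0239
```

Request:
drive_tool(commands=[[[-0.02,0,0,0],[-0.04,0,0,0],[-0.08,0,0,0],[-0.12,0,0,0],[-0.14,0,0,0],[-0.12,0,0,0],[-0.08,0,0,0],[0,0,0,0.0115],[0,0,0,0.023],[0,0,0,0.023],[0,0,0,0.023],[0,0,0,0.023],[0,0,0,0.023],[0,0,0,0.023],[0,0,0,0.023],[0,0,0,0.0115],[0,0,0,0]]], grip=0)

```text
time: 15.6
tool_pos: [0.5989, 0.2765, 0.1548]
ee_rot: [-2.827, 1.57, 0.289]
wrist_force: [-0.0, -0.1, -1.7]
width: 0.0245
```

```bash
python3 look.py 6
python3 - <<'E'
from h import *
o=robot.get_obs();t=o['tool_pos'];M=R.from_euler('xyz',o['ee_rot']).as_matrix();print(t,M.round(4).tolist(),o['width'],o['joint_positions'].round(2),o['wrist_force'])
for n in("scene","top"):
    im=np.load(n+"6.npz");rgb=im["pixels"].astype(int);C=im["C"]
    m=((rgb[...,0]-rgb[...,1]>30)&(rgb[...,2]-rgb[...,1]>25)).astype(np.uint8)
    N,l,st,c=cv2.connectedComponentsWithStats(m)
    for i in range(1,N):
        if st[i,4]<25: continue
        Q=C[l==i]; d=(Q-t)@M; print(n,st[i],np.percentile(1000*d,[2,50,98],axis=0).round(1).tolist())
E
```

```text
[0.59889206 0.27652174 0.15464358] [[0.0006, -0.0247, -0.9997], [0.0003, -0.9997, 0.0247], [-1.0, -0.0003, -0.0006]] 0.024199754583649372 [0.35 0.35 1.16 0.   1.63 1.94] [ 0.01576792  0.68798719 -1.94714761]
scene [329 188  15  31 278] [[-23.5, -10.7, -48.9], [-19.9, 1.5, -26.6], [-2.8, 12.1, 12.2]]
top [175 173  13  25 277] [[-108.3, -10.5, 8.2], [-19.1, 2.0, 31.6], [-4.6, 15.1, 50.1]]
```

View pics/scene6.png

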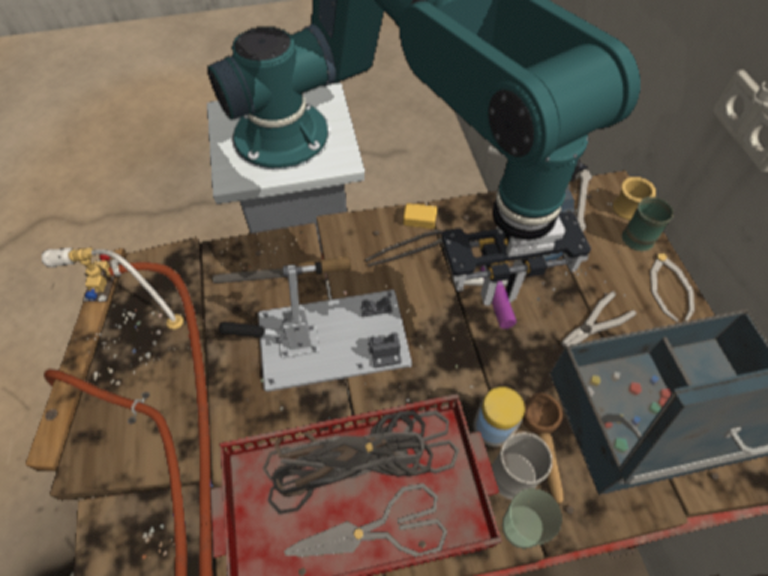

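The bar is held level, near (503,305), and centred in the grip to about 1 mm. Next I'll carry it over the jig, offset +20 mm in y to clear the raised foot.

Request:
drive_tool(commands=[[[0,0.05,0.02,0],[0,0.1,0.045,0],[0,0.11,0.05,0],[0,0.11,0.05,0],[0,0.11,0.05,0],[0,0.07,0.03,0],[0,0.036,0.014,0],[0,0,0,0],[0,0,0,0]]])

```text
time: 16.6
tool_pos: [0.5304, 0.1321, 0.1543]
ee_rot: [-2.309, 1.57, 0.806]
wrist_force: [-0.7, -0.3, -2.3]
width: 0.0237
```

Request:
drive_tool(commands=[[[0.04,0,0,0],[0.08,0,0,0],[0.08,0,0,0],[0.08,0,0,0],[0.06,0,0,0],[0.04,0,0,0],[0.012,0,0,0],[0,0,0,0],[0,0,0,0]]])

```text
time: 17.5
tool_pos: [0.531, 0.132, 0.0571]
ee_rot: [-2.929, 1.569, 0.186]
wrist_force: [0.5, -0.2, -1.2]
width: 0.0242
```

```bash
python3 look.py 7
python3 - <<'E'
from h import *
o=robot.get_obs();t=o['tool_pos'];M=R.from_euler('xyz',o['ee_rot']).as_matrix();print(t,M[:,1].round(4),o['wrist_force'])
og=np.array([.536,.1116]);c,s=np.cos(-.0233),np.sin(-.0233);J=np.array([[c,s],[-s,c]])
print("tcp jig",1000*(J@(t[:2]-og)))
for n in("scene","top"):
    im=np.load(n+"7.npz");rgb=im["pixels"].astype(int);C=im["C"]
    m=((rgb[...,0]-rgb[...,1]>30)&(rgb[...,2]-rgb[...,1]>25)).astype(np.uint8)
    N,l,st,_=cv2.connectedComponentsWithStats(m)
    for i in range(1,N):
        if st[i,4]<25: continue
        Q=C[l==i]; q=np.c_[(Q[:,:2]-og)@J.T,Q[:,2]]*1000; print(n,st[i],np.percentile(q,[2,50,98],axis=0).round(1).tolist())
E
```

```text
[0.53106432 0.13193671 0.05729465] [-2.630e-02 -9.997e-01 -5.000e-04] [-0.48864528  0.42062216 -1.64702535]
tcp jig [-5.408141   20.21619917]
scene [257 193  12  32 262] [[-31.3, 9.7, 60.9], [14.1, 20.0, 77.1], [43.7, 31.3, 81.8]]
top [252 217  10  17 161] [[-54.1, 9.5, 70.6], [-37.4, 20.1, 77.2], [-20.1, 28.7, 81.0]]
```

View pics/both7.png

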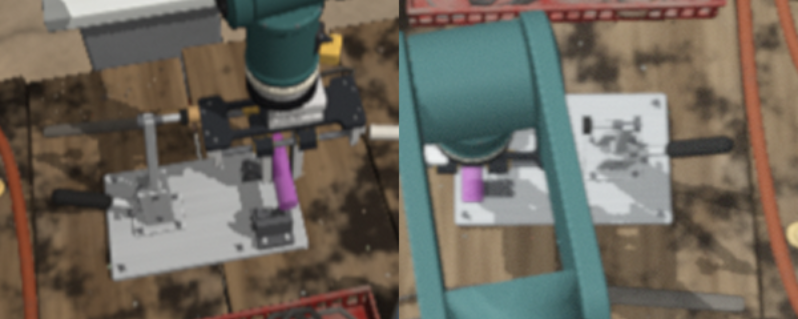

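Request:
drive_tool(commands=[[[0,0.02,0,0],[0,0.03,0,0],[0,0.02,0,0],[0,0.011,0,0],[0,0,0,0],[0,0,0,0]]])

```text
time: 18.2
tool_pos: [0.5297, 0.1115, 0.0561]
ee_rot: [-1.678, 1.571, 1.437]
wrist_force: [-0.5, -0.2, -1.6]
width: 0.0242
```

Request:
drive_tool(commands=[[[0.02,0,0,0],[0.02,0,0,0],[0.02,0,0,0],[0.012,0,0,0],[0.004,0,0,0],[0.002,0,0,0],[0.002,0,0,0],[0,0,0,0]]])

```text
time: 19.0
tool_pos: [0.5298, 0.1116, 0.0363]
ee_rot: [-2.879, 1.57, 0.237]
wrist_force: [-0.4, 0.2, -1.1]
width: 0.0239
```

```bash
python3 look.py 8
cat > chk.py <<'E'
from h import *
import sys
t8=sys.argv[1]
o=robot.get_obs();t=o['tool_pos'];M=R.from_euler('xyz',o['ee_rot']).as_matrix();print(t,M[:,1].round(4),o['wrist_force'],o['width'])
og=np.array([.536,.1116]);c,s=np.cos(-.0233),np.sin(-.0233);J=np.array([[c,s],[-s,c]])
print("tcp jig",1000*(J@(t[:2]-og)))
for n in("scene","top"):
    im=np.load(n+t8+".npz");rgb=im["pixels"].astype(int);C=im["C"]
    m=((rgb[...,0]-rgb[...,1]>30)&(rgb[...,2]-rgb[...,1]>25)).astype(np.uint8)
    N,l,st,_=cv2.connectedComponentsWithStats(m)
    for i in range(1,N):
        if st[i,4]<25: continue
        Q=C[l==i]; q=np.c_[(Q[:,:2]-og)@J.T,Q[:,2]]*1000; print(n,st[i],np.percentile(q,[2,50,98],axis=0).round(1).tolist())
        for a in range(-60,60,12):
            k=abs(q[:,0]-a)<6
            if k.sum()>4: print("  X",a,"top z",np.percentile(q[k,2],85).round(1),"Ymid",((np.percentile(q[k,1],3)+np.percentile(q[k,1],97))/2).round(1))
E
python3 chk.py 8
```

```text
[0.52986158 0.11157489 0.03630369] [-2.630e-02 -9.997e-01 -1.000e-04] [-0.91790583 -0.78889109 -1.71766588] 0.02441805075199409
tcp jig [-6.13617377 -0.16811264]
scene [248 200  13  29 246] [[-30.3, -11.0, 47.1], [11.0, -0.3, 56.3], [42.9, 10.7, 59.8]]
  X -36 top z 57.1 Ymid 5.3
  X -24 top z 58.2 Ymid 0.8
  X -12 top z 58.2 Ymid 1.0
  X 0 top z 57.7 Ymid 0.4
  X 12 top z 58.4 Ymid -0.6
  X 24 top z 58.2 Ymid -0.2
  X 36 top z 58.0 Ymid -0.6
  X 48 top z 53.8 Ymid -0.3
top [260 218  11  18 181] [[-55.9, -10.3, 49.1], [-38.6, 0.7, 55.6], [-21.5, 11.5, 96.3]]
  X -60 top z 56.6 Ymid 1.1
  X -48 top z 57.9 Ymid 0.7
  X -36 top z 58.0 Ymid 0.6
  X -24 top z 58.3 Ymid 0.3
```

View pics/both8.png

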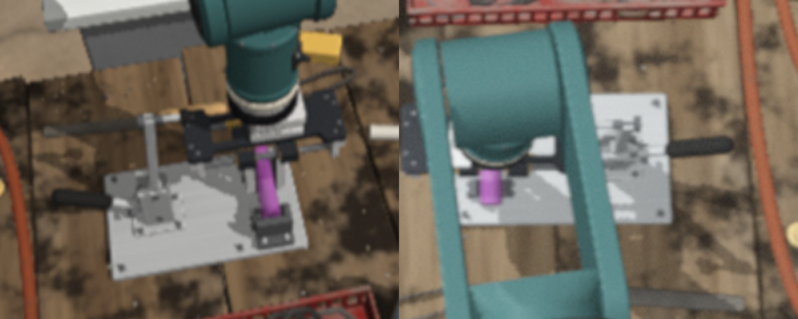

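The bar sits in line with the V grooves, within 1 mm in y and about 1 mm above seating. The end-stop gap is about 6 mm, so I'll slide towards it while watching the force.

Request:
drive_tool(commands=[[[0,0,-0.008,0],[0,0,-0.008,0],[0,0,-0.004,0],[0,0,0,0],[0,0,0,0]]])

```text
time: 19.6
tool_pos: [0.5348, 0.1115, 0.0361]
ee_rot: [-2.158, 1.571, 0.957]
wrist_force: [-0.3, -0.6, -1.4]
width: 0.0243
```

Request:
drive_tool(commands=[[[0,0,-0.002,0],[0,0,0,0],[0,0,-0.002,0],[0,0,0,0]]])

```text
time: 20.0
tool_pos: [0.5357, 0.1114, 0.0361]
ee_rot: [-2.286, 1.571, 0.83]
wrist_force: [0.3, -0.6, -2.1]
width: 0.0245
```

Request:
drive_tool(commands=[[[0,0,-0.002,0],[0,0,0,0],[0,0,-0.002,0],[0,0,0,0]]])

```text
time: 20.4
tool_pos: [0.5361, 0.1114, 0.036]
ee_rot: [-0.028, 1.569, 3.088]
wrist_force: [-1.6, 0.4, -0.7]
width: 0.0244
```

Request:
drive_tool(commands=[[[0,0,-0.002,0],[0,0,0,0],[0,0,0,0]]])

```text
time: 20.7
tool_pos: [0.5361, 0.1114, 0.0359]
ee_rot: [0.001, 1.568, 3.117]
wrist_force: [-5.2, 0.3, 1.4]
width: 0.0242
```

Request:
drive_tool(commands=[[[0,0,-0.002,0],[0,0,0,0],[0,0,0,0]]])

```text
time: 21.0
tool_pos: [0.5361, 0.1114, 0.0359]
ee_rot: [0.022, 1.567, 3.138]
wrist_force: [-6.3, -0.2, 1.8]
width: 0.024
```

Request:
drive_tool(commands=[[[0.002,0,0,0],[0,0,0,0],[0.002,0,0,0],[0,0,0,0]]])

```text
time: 21.4
tool_pos: [0.5361, 0.1115, 0.0358]
ee_rot: [-0.003, 1.568, 3.113]
wrist_force: [-8.1, -0.2, 7.0]
width: 0.0243
```

```bash
python3 look.py 9; python3 chk.py 9
```

```text
[0.5361518  0.11145183 0.03587795] [-0.0262 -0.9997  0.    ] [-7.75016192 -0.97819361  6.28802169] 0.024453163468922838
tcp jig [ 0.15521254 -0.14459662]
scene [249 202  12  27 231] [[-23.8, -10.7, 49.7], [14.8, 0.1, 56.0], [48.3, 10.8, 60.1]]
  X -24 top z 57.5 Ymid 2.5
  X -12 top z 58.1 Ymid 1.1
  X 0 top z 57.8 Ymid -0.1
  X 12 top z 58.0 Ymid -0.0
  X 24 top z 58.2 Ymid -0.4
  X 36 top z 58.0 Ymid -0.4
  X 48 top z 58.4 Ymid -0.8
top [260 215  11  18 182] [[-49.7, -10.4, 48.5], [-32.4, 0.7, 55.2], [-14.9, 11.5, 148.1]]
  X -48 top z 56.5 Ymid 0.7
  X -36 top z 57.6 Ymid 0.6
  X -24 top z 57.8 Ymid -0.6
  X -12 top z 57.4 Ymid 1.2
```

The bar is seated: up-force of about 7 N, -8 N at the stop, and the end at X≈+50. I'll relax slightly and then let go.

Request:
drive_tool(commands=[[[-0.002,0,0,0],[0,0,0.002,0],[0,0,0,0]]])

```text
time: 21.8
tool_pos: [0.5361, 0.1115, 0.0359]
ee_rot: [-0.038, 1.569, 3.077]
wrist_force: [-6.2, 0.6, 3.0]
width: 0.0243
```

Request:
drive_tool(commands=[[[0,0,0,0],[0,0,0,0],[0,0,0,0],[0,0,0,0],[0,0,0,0],[0,0,0,0],[0,0,0,0],[0,0,0,0],[0,0,0,0],[0,0,0,0],[0,0,0,0]]], grip=1)

```text
time: 22.9
tool_pos: [0.5372, 0.1114, 0.0356]
ee_rot: [-1.801, 1.571, 1.314]
wrist_force: [-0.4, -0.1, -0.1]
width: 0.0939
```

Now I'll shift +y by 20 mm, go up, and look.

Request:
drive_tool(commands=[[[0,-0.02,0,0],[0,-0.03,0,0],[0,-0.03,0,0],[0,0,0,0],[-0.08,0,0,0],[-0.12,0,0,0],[-0.15,0,0,0],[-0.15,0,0,0],[-0.15,0,0,0],[-0.15,0,0,0],[-0.1,0,0,0],[0,-0.12,0,0],[0,-0.12,0,0],[0,-0.12,0,0],[0,-0.12,0,0],[0,0,0,0]]])

```text
time: 24.5
tool_pos: [0.5402, 0.2545, 0.2598]
ee_rot: [-0.68, 1.569, 2.44]
wrist_force: [0.3, 0.1, -0.6]
width: 0.0942
```

```bash
python3 look.py 10; python3 chk.py 10
```

```text
[0.54066206 0.2515452  0.26021691] [-2.500e-02 -9.997e-01  9.000e-04] [-0.65596906 -0.51854377 -0.798199  ] 0.09389537163816557
tcp jig [  1.40037075 140.01582599]
scene [246 194  15  35 308] [[-47.0, -10.3, 49.8], [1.2, -0.2, 55.3], [47.6, 11.0, 59.4]]
  X -48 top z 57.2 Ymid -0.5
  X -36 top z 56.9 Ymid 0.0
  X -24 top z 57.5 Ymid 0.5
  X -12 top z 57.7 Ymid 0.1
  X 0 top z 57.8 Ymid 0.3
  X 12 top z 56.4 Ymid 0.6
  X 24 top z 57.0 Ymid 0.2
  X 36 top z 57.5 Ymid 0.6
  X 48 top z 57.3 Ymid 0.6
top [260 187  11  46 458] [[-49.1, -10.8, 48.1], [0.2, 0.5, 54.7], [47.9, 11.4, 59.1]]
  X -48 top z 57.0 Ymid 0.7
  X -36 top z 56.5 Ymid 0.6
  X -24 top z 57.0 Ymid -0.6
  X -12 top z 57.5 Ymid 0.5
  X 0 top z 56.7 Ymid 0.4
  X 12 top z 57.3 Ymid 0.3
  X 24 top z 56.6 Ymid 0.2
  X 36 top z 56.9 Ymid 0.1
  X 48 top z 56.7 Ymid 0.2
```

View pics/both10.png

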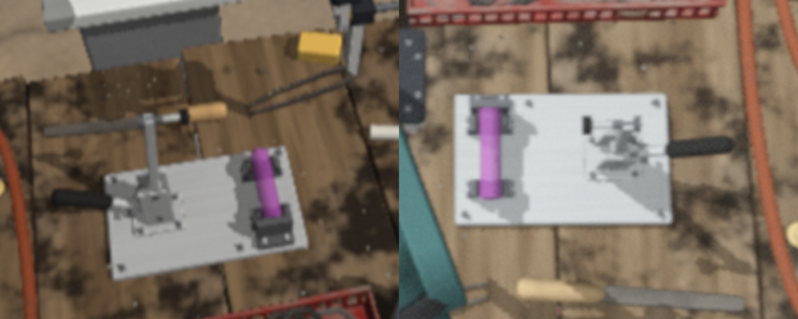

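The bar lies home with its end on the stop: bar ends at X≈±50, top z≈57 along its length, and Y≈0. Next I'll go round behind the handle with the fingers shut.

Request:
drive_tool(commands=[[[0,0.08,0,0],[0,0.13,0,0],[0,0.14,0.002,0],[0,0.14,0.002,0],[0,0.14,0.002,0],[0,0.14,0.002,0],[0,0.14,0.002,0],[0,0.14,0.002,0],[0,0.14,0.002,0],[0,0.14,0,0],[0,0.14,0,0],[0,0.14,0,0],[0,0.1,0,0],[0,0.01,0,0],[0,0,0,0]]], grip=0)

```text
time: 26.1
tool_pos: [0.5253, -0.1794, 0.2606]
ee_rot: [-1.062, 1.57, 2.05]
wrist_force: [-0.3, 0.8, -0.1]
width: 0.0005
```

Request:
drive_tool(commands=[[[0,0,0,-0.0228],[0,0,0,-0.0228],[0,0,0,-0.0228],[0,0,0,-0.0228],[0,0,0,-0.0228],[0,0,0,-0.0228],[0,0,0,-0.0228],[0,0,0,-0.0228],[0,0,0,-0.0228],[0,0,0,-0.0228],[0,0,0,-0.0222],[0,0,0,0]]])

```text
time: 27.3
tool_pos: [0.526, -0.1771, 0.2609]
ee_rot: [2.094, 1.57, 0.5]
wrist_force: [0.1, 0.6, -1.2]
width: 0.0002
```

Run:
```python
from h import *
o=robot.get_obs();t=o['tool_pos'];M=R.from_euler('xyz',o['ee_rot']).as_matrix();print(t,M[:,1].round(4),o['width'],o['joint_positions'].round(2))
og=np.array([.536,.1116]);c,s=np.cos(-.0233),np.sin(-.0233);J=np.array([[c,s],[-s,c]])
print("tcp jig",1000*(J@(t[:2]-og)))
L=np.r_[np.linspace(1.02,0,13),-.06,-.12,-.17]
y=np.where(L>=0,-157-125*np.sin(L),-157-100*np.sin(L)); z=4+125*np.cos(L)
print(np.c_[L,y,z].round(2).tolist()); print((np.c_[-np.diff(z),-np.diff(y)]/250).round(4).tolist())
```

```text
[ 0.52600841 -0.1771297   0.2609054 ] [ 9.997e-01 -2.360e-02  5.000e-04] 0.00023525673307559452 [-0.43  0.09  1.25  0.    1.79 -0.4 ]
tcp jig [  -3.26208239 -288.88411202]
[[1.02, -263.51, 69.42], [0.94, -257.57, 78.23], [0.85, -250.91, 86.5], [0.76, -243.57, 94.17], [0.68, -235.6, 101.2], [0.6, -227.06, 107.52], [0.51, -218.02, 113.09], [0.42, -208.54, 117.88], [0.34, -198.69, 121.84], [0.26, -188.53, 124.96], [0.17, -178.15, 127.2], [0.08, -167.61, 128.55], [0.0, -157.0, 129.0], [-0.06, -151.0, 128.78], [-0.12, -145.03, 128.1], [-0.17, -140.08, 127.2]]
[[-0.0352, -0.0238], [-0.0331, -0.0267], [-0.0307, -0.0294], [-0.0281, -0.0319], [-0.0253, -0.0341], [-0.0223, -0.0362], [-0.0191, -0.0379], [-0.0159, -0.0394], [-0.0125, -0.0406], [-0.009, -0.0415], [-0.0054, -0.0421], [-0.0018, -0.0424], [0.0009, -0.024], [0.0027, -0.0239], [0.0036, -0.0198]]
```

Request:
drive_tool(commands=[[[0.1,0,0,0],[0.14,0,0,0],[0.14,0,0,0],[0.14,0,0,0],[0.12,0,0,0],[0.08,0,0,0],[0.046,0,0,0],[0,0,0,0],[0,0,-0.04,0],[0,0,-0.03,0],[0,0,-0.02,0],[0,0,0,0]]])

```text
time: 28.5
tool_pos: [0.5272, -0.1551, 0.0702]
ee_rot: [1.353, 1.569, -0.242]
wrist_force: [0.9, 0.1, -0.3]
width: 0.0005
```

```bash
python3 look.py 11
```

```text
(no output)
```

View pics/both11.png

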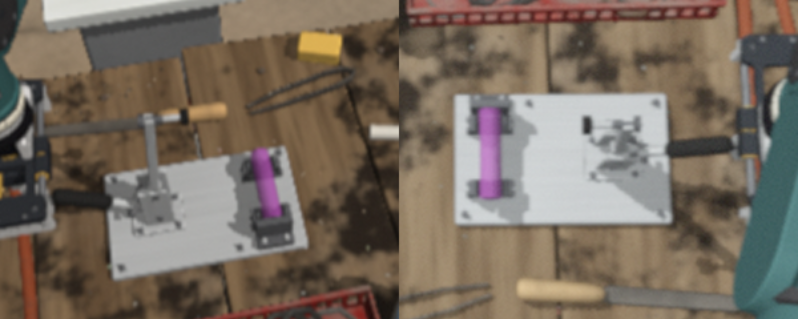

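The fingers stand just behind the handle end, near (735,147) in the top view. Now I'll push up the arc.

Request:
drive_tool(commands=[[[0,0,-0.0125,0],[-0.0352,0,-0.0238,0],[-0.033,0,-0.0267,0],[-0.0307,0,-0.0294,0],[-0.028,0,-0.032,0],[-0.0253,0,-0.034,0],[-0.0223,0,-0.036,0],[-0.019,0,-0.038,0],[-0.016,0,-0.0394,0],[0,0,0,0]]])

```text
time: 29.6
tool_pos: [0.5289, -0.0863, 0.1221]
ee_rot: [2.151, 1.569, 0.557]
wrist_force: [-0.1, -0.1, -0.2]
width: 0.0004
```

```bash
python3 look.py 12
```

```text
(no output)
```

View pics/both12.png

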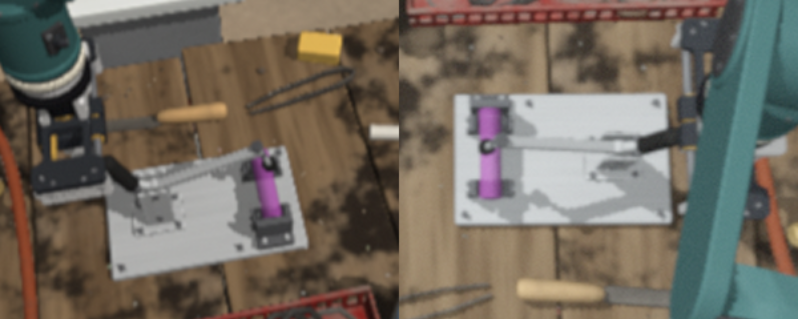

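The arm is coming down over the bar's middle, with the foot near (487,147) in the top view. I'll go on, slower, over centre.

Request:
drive_tool(commands=[[[-0.006,0,-0.02,0],[-0.006,0,-0.02,0],[-0.0045,0,-0.02,0],[-0.0045,0,-0.02,0],[-0.003,0,-0.02,0],[-0.002,0,-0.02,0],[-0.001,0,-0.02,0],[-0.001,0,-0.02,0],[0,0,-0.012,0],[0,0,-0.012,0]]])

```text
time: 30.7
tool_pos: [0.5299, -0.0426, 0.1291]
ee_rot: [0.724, 1.569, -0.872]
wrist_force: [0.2, -3.8, 3.8]
width: 0.0006
```

Request:
drive_tool(commands=[[[0.001,0,-0.012,0],[0.001,0,-0.012,0],[0.002,0,-0.01,0],[0.002,0,-0.01,0],[0,0,0,0]]])

```text
time: 31.2
tool_pos: [0.529, -0.0298, 0.1258]
ee_rot: [-2.245, 1.568, 2.444]
wrist_force: [-0.4, 0.3, -1.2]
width: 0.0005
```

```bash
python3 look.py 13
```

```text
(no output)
```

View pics/both13.png

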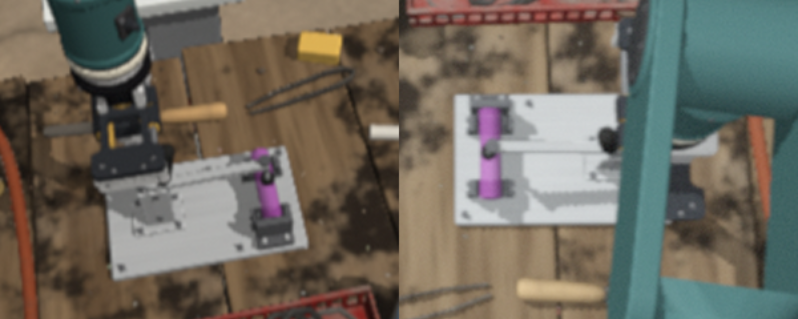

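The force peaked at about 4 N and then dropped to zero, and the handle top at (608,140) matches its original shut position. I'll back away and verify.

Request:
drive_tool(commands=[[[0,0,0.04,0],[0,0,0.08,0],[0,0,0.1,0],[0,0,0.12,0],[-0.1,0,0.12,0],[-0.12,0,0.12,0],[-0.12,0,0.12,0],[-0.12,0,0.1,0],[0,0,0,0],[0,0,0,0]]])

```text
time: 32.3
tool_pos: [0.5246, -0.2318, 0.242]
ee_rot: [1.937, 1.57, 0.339]
wrist_force: [0.1, 0.6, -0.4]
width: 0.0005
```

```bash
python3 look.py 14; python3 chk.py 14
python3 - <<'E'
from h import *
o=np.array([.536,.1116]);c,s=np.cos(-.0233),np.sin(-.0233)
for n in("scene","top"):
    for C in(np.load(n+"_C.npy").reshape(-1,3),np.load(n+"14.npz")["C"].reshape(-1,3)):
        d=C[:,:2]-o; X=1000*(d[:,0]*c+d[:,1]*s); Y=1000*(-d[:,0]*s+d[:,1]*c);Z=1000*C[:,2]
        m=(abs(X)<15)&(Y>-180)&(Y<-80)&(Z>155)&(Z<185); a=(abs(X)<12)&(abs(Y+50)<30)&(Z>75)&(Z<130)
        print(n,"handle top",np.median(np.c_[X,Y,Z][m],0).round(1),m.sum(),"arm z",np.median(Z[a]).round(1), "arm tilt",np.degrees(np.arctan(np.polyfit(Y[a],Z[a],1)[0])).round(2))
E
```

```text
[ 0.52406224 -0.23016396  0.2400733 ] [ 0.9997 -0.0246 -0.0027] [-0.15170157 -0.16713368  0.29567182] 0.0010488538289160983
tcp jig [  -3.9721406  -341.94931941]
scene [246 194   8   6  32] [[-49.9, -9.7, 51.8], [-43.3, -1.5, 55.9], [-5.6, 8.5, 109.8]]
  X -48 top z 57.2 Ymid -0.6
  X -36 top z 56.9 Ymid -4.3
scene [248 206  13  23 161] [[-12.4, -10.3, 50.4], [24.9, -1.1, 55.4], [48.7, 10.8, 60.1]]
  X -12 top z 55.1 Ymid -7.7
  X 0 top z 56.0 Ymid -0.6
  X 12 top z 57.0 Ymid 0.3
  X 24 top z 57.7 Ymid 0.3
  X 36 top z 57.0 Ymid 0.4
  X 48 top z 57.1 Ymid 0.6
top [260 187  11  20 173] [[7.5, -10.9, 47.7], [31.3, 2.3, 54.5], [49.3, 11.2, 67.7]]
  X 12 top z 57.8 Ymid 1.0
  X 24 top z 56.3 Ymid 0.2
  X 36 top z 57.4 Ymid 0.1
  X 48 top z 57.7 Ymid 1.2
top [260 211  11  22 204] [[-49.5, -10.4, 47.5], [-30.0, 0.7, 54.7], [-6.3, 11.5, 59.8]]
  X -48 top z 55.7 Ymid 0.7
  X -36 top z 57.2 Ymid 0.6
  X -24 top z 57.7 Ymid -0.0
  X -12 top z 57.3 Ymid 0.5
scene handle top [   2.4 -111.9  163.3] 62 arm z 91.3 arm tilt -1.07
scene handle top [   2.1 -111.9  163.2] 64 arm z 98.1 arm tilt 3.79
top handle top [  -1.4 -110.7  164.1] 81 arm z 90.9 arm tilt -2.53
top handle top [  -1.4 -110.4  163.5] 83 arm z 98.1 arm tilt 3.92
```

View pics/both14.png

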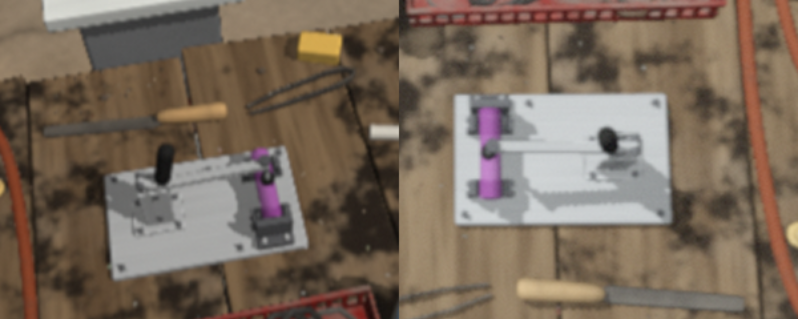

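```bash
python3 -c "
from bench import robot
print(robot.close_job())"
```

```text
the job is handed in; nothing more can be done
None
```

The clamp is locked over the thick purple bar, which lies in the V supports with its end against the stop. I handed the job in at about 32 s.

- **Opening the clamp:** my first try, gripping the handle, slipped off partway. I then pushed it with shut fingers until the arm stood raised about 84°, which is fully open.
- **Laying the bar:** I lowered it slowly into the Vs and slid it to the end stop. Contact read about 6–8 N at the stop and about 7 N up from the supports before I let go.
- **Closing the clamp:** I pushed the handle back over centre. The force peaked at about 5 N, then dropped to zero as it went over.

**Last checks, with the robot clear:**
- **Handle:** it is within about 0.5 mm of its original shut position in both views.
- **Bar:** its ends are at about ±50 mm along the jig, its top is level at about 57 mm, and it is centred to within about 1 mm.
- **Foot:** it rests on the bar's middle.

One thing differed: the clamp arm sits about 7 mm (about 5°) higher mid-arm than when it was shut empty. I took this as the sprung foot resting on the bar. The foot force could not be measured directly.

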